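Change the vacuum over to the next filter funnel

ROBOT

A 6-joint arm with a two-finger parallel gripper is mounted at the origin on a cart in front of the work surface, level with it; the furniture and walls round the work are solid. World frame = base frame: x ahead of the robot, y to its left, z up, the work surface at z = 0. Lengths are in mm, angles in degrees, forces in N, time in s.
With the tool pointing down it reaches from about 350 to 850 mm from the base axis. Payload 8.1 kg.
Tool frame: the origin (TCP) lies between the finger pads; the fingertips stand 22 mm ahead of it and the grasp point (between the pads) lies 3 mm ahead of it; z points along the fingers, y is the line along which they close (so a half turn about z gives the same grasp; the last joint's range is limited). The gripper opens to 85 mm and grips with 20 to 120 N. Pads are 22 mm wide; open, the fingers measure 114 mm over their backs; the gripper's body (76 mm by 85 mm) begins 54 mm behind the grasp point. The pads swing forward as they close: fully open they stand 13 mm farther back than shut.
Start: joints at [70.508, 7.471, 85.268, -0, 87.261, -4.893], TCP at [151.209, 580.639, 253.292] pointing down, gripper open.
Joint ranges: [-169.43, 169.43], [-51.17, 129.36], [1.28, 143.12], [-76.62, 256.62], [0, 156.53], [-152.29, 152.29]. Speed limits (degrees/s): [136.94, 136.94, 159.86, 180, 180, 180].

INTERFACE

Orientations are given as [roll, pitch, yaw] about the fixed x, y, z axes, in that order (R = Rz(yaw) Ry(pitch) Rx(roll)).
In Python, from bench import r, vision gives the robot as it stands.
- The arm moves only by the tool step_arm, never from a script. Its argument "targets" is a list that holds one entry, the list of rows, each a list of 6 numbers: the shift along the world's x, y, z in mm, then the turn, a rotation vector about the world's x, y, z in rad. In form: [[[x, y, z, rx, ry, rz], ...]]. A call has 1 to 12 rows; each row is the pose to reach, as a shift and turn from the pose commanded when the call began; what a row does not reach only later rows make up. A row lasts 1/12 s, in which the tool goes at most 41.7 mm and 7.16 degrees, less where a joint would pass 70% of its speed; a pose out of reach is approached as far as the arm can. A call with a gripper value outside its range is refused whole. "fingers" is the gripper's target within -1 to 1 (shut at 1, half-way at 0, fully open at -1), set as the call begins (left out, the last holds). The fingers move at their own pace and stop on an object; "newtons" is the grip in N (left out, the last holds). Time passes only in rows, so rows that repeat a pose let the fingers close. It gives the time, the measured TCP pose, the force, the opening and the grip force at its end, in the units of the state.
- r.sense(): the state, without advancing time (a new reading comes with each control period).
- vision.snapshot(name): name is "scene" or "top" or "wrist"; returns a dict with "img" (400x640x3 uint8, blue, green, red), "mtx" (3x3 intrinsics, pixels), "eye" and "attitude" of the camera in the world. Camera axes: x right, y up, looking along -z (the intrinsics and any distortion apply to the point x, -y, -z); pixel columns grow to the right and rows downward; lengths in mm; the calibration is good to about 2 mm. A picture is of the moment at which its call begins. There is no depth.
- r.hand_in(): hands the job in; it is judged then, once.
The state is a dict: "time": time; "joint_pos": joint angles; "qd": joint speeds; "joint_efforts": joint torques, N m; "tool_pos": TCP position; "tcp_rot": TCP orientation; "ft_force": force on the tool from outside, world axes, zero at the start; "wrist_torque": the same for the moment, N m; "finger_gap": finger opening in mm; "grip_force": force on a finger pad.
Only numpy, scipy, OpenCV 4.12 (cv2) and the standard library are available. Lean on these libraries where they do the work, as an engineer would, in place of code of your own. Each camera call takes 0.05 s, during which the arm holds its last target. There are 200 camera calls.

TASK

The sample on the red-levered branch of the filtration manifold has run through: with a fingertip, push the red valve lever round until it is fully shut, square across its pipe, and only then push the blue lever round until it is fully open, in line with its pipe and against its stop, so that the two branches are never open together. Just push the levers, do not take them between the fingers; leave the yellow valve shut, and do not lift or shift the loose funnels or anything else on the bench.

Things in the scene. Friction and masses are not known exactly. Their poses are not given: they have to be found in the camera images.
- manifold: vacuum filtration manifold, fixed: steel header pipe along its y, 30 mm thick, top 65 mm up; three branch pipes towards its +x at y = -110, 0, 110 mm, each with a ball valve at x = 55 mm and a funnel head (top 78 mm up) at x = 150 mm; white pump box 120 x 100 x 100 mm at x = 20, y = -245 mm. Origin on the worktop under the header's middle, z up. Which valve is on which branch varies
- lever_red (a joint): angle of the red valve lever, rad: 0 = shut, at its stop, square across its branch pipe, pointing to the manifold's +y (away from the pump); 1.571 = fully open, at its stop, in line with the pipe, pointing to the manifold's -x (away from the funnel). Opens counter-clockwise seen from above; stays where left; friction about 2 N at 48 mm from the axis
- red_lever (a point): red lever: red plastic sleeve 14 mm high, 13 mm wide, from 20 to 66 mm out from the vertical turning axis. Point: on that axis at the sleeve's mid-height, 89 mm above the worktop; x axis along the lever to its tip, z up. Sleeve's underside at 82 mm; the header pipe's top is 17 mm below it
- red_lever_tip (a point): the tip of the red lever, 66 mm from its turning axis
- lever_blue (a joint): angle of the blue valve lever, rad: 0 = shut, at its stop, square across its branch pipe, pointing to the manifold's +y (away from the pump); 1.571 = fully open, at its stop, in line with the pipe, pointing to the manifold's -x (away from the funnel). Opens counter-clockwise seen from above; stays where left; friction about 2 N at 48 mm from the axis
- blue_lever (a point): blue lever: blue plastic sleeve 14 mm high, 13 mm wide, from 20 to 66 mm out from the vertical turning axis. Point: on that axis at the sleeve's mid-height, 89 mm above the worktop; x axis along the lever to its tip, z up. Sleeve's underside at 82 mm; the header pipe's top is 17 mm below it
- blue_lever_tip (a point): the tip of the blue lever, 66 mm from its turning axis
- lever_yellow (a joint): angle of the yellow valve lever, rad: 0 = shut, at its stop, square across its branch pipe, pointing to the manifold's +y (away from the pump); 1.571 = fully open, at its stop, in line with the pipe, pointing to the manifold's -x (away from the funnel). Opens counter-clockwise seen from above; stays where left; friction about 2 N at 48 mm from the axis
- yellow_lever (a point): yellow lever: yellow plastic sleeve 14 mm high, 13 mm wide, from 20 to 66 mm out from the vertical turning axis. Point: on that axis at the sleeve's mid-height, 89 mm above the worktop; x axis along the lever to its tip, z up. Sleeve's underside at 82 mm; the header pipe's top is 17 mm below it
- yellow_lever_tip (a point): the tip of the yellow lever, 66 mm from its turning axis
- funnel_1: open steel filter funnel, 68 mm across, 74 mm tall, standing loose on the head next to the pump, 95 mm from the valve's axis; its rim is 152 mm above the worktop. Origin: centre of its underside
- funnel_2: open steel filter funnel, 68 mm across, 74 mm tall, standing loose on the head in the middle, 95 mm from the valve's axis; its rim is 152 mm above the worktop. Origin: centre of its underside
- funnel_3: open steel filter funnel, 68 mm across, 74 mm tall, standing loose on the head furthest from the pump, 95 mm from the valve's axis; its rim is 152 mm above the worktop. Origin: centre of its underside
- cup_a: specimen cup with orange lid, 61 mm across, 68 mm tall, loose. Origin: centre of its underside. To be left alone
- cup_b: specimen cup with white lid, 61 mm across, 68 mm tall, loose. Origin: centre of its underside. To be left alone
- cup_c: second specimen cup with orange lid, 61 mm across, 68 mm tall, loose. Origin: centre of its underside. To be left alone
- forceps: steel forceps lying flat, 125 x 18 x 7 mm, loose. Origin: centre of its underside. To be left alone
- timer: grey three-button bench timer, 64 x 64 x 19 mm, loose. Origin: centre of its underside. To be left alone
- filter_box: small white and grey carton, 55 x 55 x 22 mm, loose. Origin: centre of its underside. To be left alone
Not all that is in view belongs to the job. Leave any purple or turquoise look-alike of the funnel_1 alone.

How it is judged:
By the outcome, as a careful person would: the job done as asked, in the order asked, and still so for the second after the job is handed in, with the robot touching nothing.
It also fails if it takes over 54 s, if anything falls off the work surface, if the arm or the gripper's body presses on something with over 40 N, if the wrist force passes 120 N, or if a joint passes its speed limit or range.

## Working session

There is one attempt and no reset: what is moved stays moved. The work goes in short steps, Python scripts to look and compute and a tool call to move; the robot and the scene stay as the last step left them, time stands still between calls to the robot, and variables do not carry over. Pictures are saved under pics/ and viewed, at most 10 in all, crops included, and the job is handed in when it is done.

Besides the shell and the picture viewer there is one more tool, called after "Emit:" as a command line: name --argument value ..., lists and objects as JSON in quotes. step_arm: Moves the arm, as the interface text tells. Its arguments: {"type":"object","properties":{"targets":{"type":"array"},"fingers":{"type":"number"},"newtons":{"type":"number"}},"required":["targets"]}

```bash
mkdir -p pics; cat > h.py <<'E'
import numpy as np, cv2
from bench import r, vision
from scipy.spatial.transform import Rotation as R
def snap(n,f):
    s=vision.snapshot(n); cv2.imwrite('pics/'+f,s['img']); np.savez('pics/'+f+'.npz',**{k:np.array(s[k]) for k in ('img','mtx','eye','attitude')}); return s
def rot(a):
    a=np.array(a,float)
    return a if a.shape==(3,3) else R.from_euler('xyz',a,degrees=True).as_matrix()
def ray(f,u,v,z):
    s=np.load('pics/'+f+'.npz'); K=s['mtx']; d=np.linalg.inv(K)@[u,v,1]; d=rot(s['attitude'])@[d[0],-d[1],-d[2]]
    e=s['eye']; return e+d*(z-e[2])/d[2]
def proj(f,p):
    s=np.load('pics/'+f+'.npz'); c=rot(s['attitude']).T@(np.array(p)-s['eye']); q=s['mtx']@[c[0],-c[1],-c[2]]; return q[:2]/q[2]
E
python3 - <<'E'
from h import *
for n in('top','scene'):
    s=snap(n,n+'1.png'); print(s['eye'],s['attitude'],s['mtx'],[k for k in s])
print(r.sense())
E
```

```text
[ 498.94890205  -34.547343   1607.96881138] [  4.05039913   1.21156837 -90.85901834] [[397.49521968   0.         322.38023527]
 [  0.         397.49521968 199.53508355]
 [  0.           0.           1.        ]] ['img', 'mtx', 'eye', 'attitude']
[-306.80015797 -778.63255027 1305.92947655] [ 43.72585778   0.76522047 -51.49520091] [[440.66376118   0.         315.20693871]
 [  0.         440.66376118 195.63804109]
 [  0.           0.           1.        ]] ['img', 'mtx', 'eye', 'attitude']
{'time': 0.1, 'joint_pos': array([ 7.05089904e+01,  7.51057314e+00,  8.53235469e+01,  7.02027345e-04,
        8.72607993e+01, -4.89386879e+00]), 'qd': array([-0.06544299, -0.09474122, -0.10328202,  0.06788174,  0.04395313,
       -0.06122379]), 'joint_efforts': array([ 2.15168671e-03, -5.70954823e+01, -5.01937723e+01, -6.31501916e-05,
        8.22512840e-03,  2.79042581e-06]), 'tool_pos': array([151.04268384, 580.20685434, 252.34659863]), 'tcp_rot': array([-1.79905486e+02, -8.79620790e-03,  1.65402818e+02]), 'ft_force': array([ 0.31844788, -0.23619904, -1.11688978]), 'wrist_torque': array([0.04639929, 0.00616991, 0.0026036 ]), 'grip_force': 0.0, 'finger_gap': 85.62936794554561}
```

View pics/top1.png

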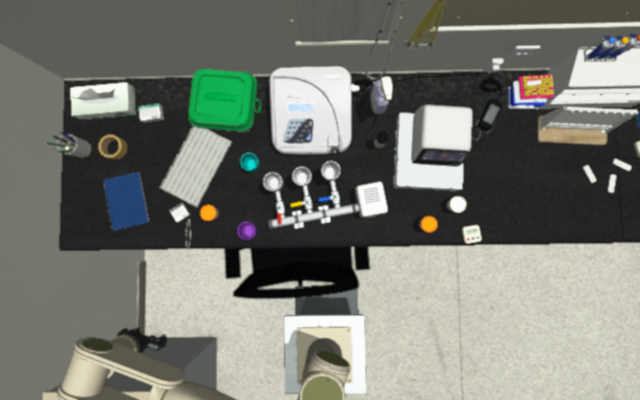

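View pics/scene1.png

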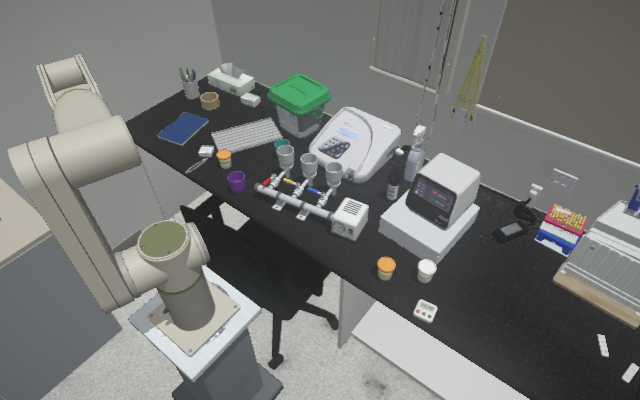

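The manifold is at about (270–385, 160–225) in the top view. The pump box is at (371,198), and red is on the far-left branch, yellow in the middle and blue next to the pump. I'll enlarge this area.

```bash
python3 - <<'E'
from h import *
i=cv2.imread('pics/top1.png')[150:240,255:395]
cv2.imwrite('pics/c1.png',cv2.resize(i,None,fx=5.5,fy=5.5,interpolation=cv2.INTER_CUBIC))
for p in((274,178),(302,175),(331,170)): print(ray('top1.png',*p,152))
print(ray('top1.png',371,197,100))
E
```

```text
[685.26627283 172.35591827 152.        ]
[694.58655814  68.6047057  152.        ]
[711.25766947 -38.75745922 152.        ]
[ 612.821453   -188.97676933  100.        ]
```

View pics/c1.png

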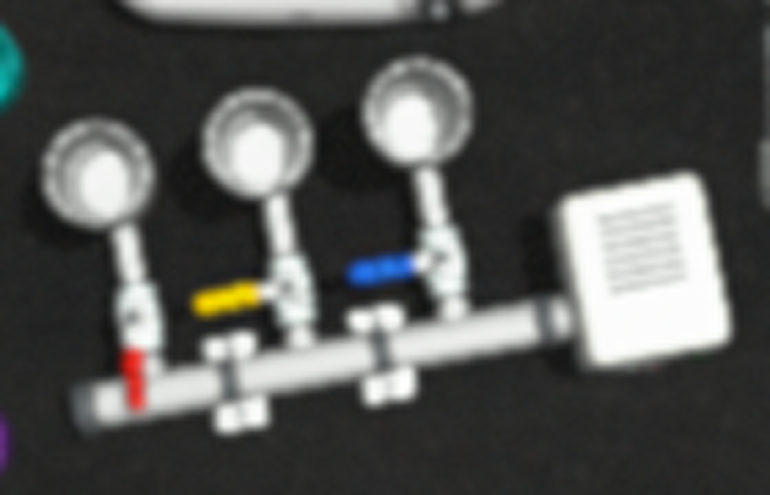

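```bash
cat >> h.py <<'E'
def W(pose,p):
    x,y,a=pose; c,s=np.cos(a),np.sin(a); return np.array([x+c*p[0]-s*p[1], y+s*p[0]+c*p[1], p[2]])
E
python3 - <<'E'
from h import *
from scipy.optimize import least_squares
pts=[((98,174),(150,110,152)),((258,144),(150,0,152)),((417,111),(150,-110,152)),((137,316),(55,110,90)),((288,290),(55,0,90)),((440,260),(55,-110,90)),((560,195),(80,-195,100)),((698,173),(80,-295,100))]
f=lambda q:np.concatenate([proj('top1.png',W(q,m))-(255+u/5.5-.4,150+v/5.5-.4) for (u,v),m in pts])
s=least_squares(f,[550,40,0.2],loss='soft_l1'); q=s.x
print(q,np.degrees(q[2]),f(q).round(2))
np.save('pose.npy',q)
for n,y in(('red',110),('yel',0),('blue',-110)): print(n,W(q,(55,y,89)),'shut tip',W(q,(55,y+66,89)),'open tip',W(q,(-11,y,89)))
t=ray('top1.png',255+136/5.5-.4,150+405/5.5-.4,93)-W(q,(55,110,93)); print('red tip',t,np.degrees(np.arctan2(t[1],t[0])-q[2]-np.pi/2))
t=ray('top1.png',255+350/5.5-.4,150+274/5.5-.4,93)-W(q,(55,-110,93)); print('blue tip',t,np.degrees(np.arctan2(t[1],t[0])-q[2]-np.pi/2))
for n,p,z in(('cupL',(208,213),68),('purple',(247,231),70),('teal',(249,162),70)): print(n,ray('top1.png',*p,z))
E
```

```text
[5.44473504e+02 4.51257517e+01 1.73103612e-01] 9.91810636791984 [-0.28  0.02 -0.14 -0.14  0.21  0.25 -0.58  0.28  0.14 -0.38  0.71 -0.33
 -0.38  0.65  0.36 -0.29]
red [579.70508217 162.95501772  89.        ] shut tip [568.33721565 227.96864407  89.        ] open tip [514.69145582 151.58715121  89.        ]
yel [598.65152636  54.59897381  89.        ] shut tip [587.28365984 119.61260016  89.        ] open tip [533.63790001  43.2311073   89.        ]
blue [617.59797055 -53.7570701   89.        ] shut tip [606.23010403  11.25655624  89.        ] open tip [552.5843442  -65.12493662  89.        ]
red tip [-60.90023509  -1.48255981   0.        ] -278.5235691304864
blue tip [-10.17144596  65.47265353   0.        ] -1.0875613196043301
cupL [563.22361819 443.20120202  68.        ]
purple [490.99627217 290.19067075  70.        ]
teal [760.63649188 281.89982856  70.        ]
```

Emit:
step_arm --targets '[[[35, -42, 0, 0, 0, 0.03], [65, -78, 0, 0, 0, 0.06], [91, -108, 0, 0, 0, 0.1], [117, -140, 0, 0, 0, 0.13], [143, -171, 0, 0, 0, 0.16], [169, -202, 0, 0, 0, 0.19], [195, -233, 0, 0, 0, 0.22], [221, -264, 0, 0, 0, 0.25], [247, -295, 0, 0, 0, 0.28], [273, -326, 0, 0, 0, 0.28], [299, -357, 0, 0, 0, 0.28], [325, -388, 0, 0, 0, 0.28]]]' --fingers 1 --newtons 30

```text
time: 1.1
tool_pos: [473.0, 195.4, 253.0]
tcp_rot: [180.0, -0.0, -178.6]
ft_force: [0.7, 1.0, -0.9]
finger_gap: -0.3
grip_force: 0.0
```

Emit:
step_arm --targets '[[[20, -25, 0, 0, 0, 0], [40, -48, 0, 0, 0, 0], [54, -64, -20, 0, 0, 0], [54, -64, -50, 0, 0, 0], [54, -64, -80, 0, 0, 0], [54, -64, -105, 0, 0, 0], [54, -64, -120, 0, 0, 0], [54, -64, -120, 0, 0, 0]]]'

```text
time: 1.77
tool_pos: [523.0, 132.7, 128.2]
tcp_rot: [-179.9, -0.5, -178.6]
ft_force: [-0.5, 0.3, -0.5]
finger_gap: -0.1
grip_force: 0.0
```

```bash
python3 - <<'E'
from h import *
snap('scene','scene2.png');snap('wrist','wrist2.png')
s=r.sense(); print({k:s[k] for k in('time','tool_pos','tcp_rot','ft_force','finger_gap','joint_pos')})
i=cv2.imread('pics/scene2.png')[130:250,220:380]
w=cv2.imread('pics/wrist2.png')
a=cv2.resize(i,None,fx=3.3,fy=3.3,interpolation=cv2.INTER_CUBIC)[:,:528]
cv2.imwrite('pics/c2.png',a)
E
```

```text
{'time': 1.8667, 'tool_pos': array([525.69221818, 133.25013834, 132.8538881 ]), 'tcp_rot': array([-1.79985718e+02, -1.04788485e-01, -1.78556031e+02]), 'ft_force': array([0.25396741, 0.04065673, 0.75515026]), 'finger_gap': -0.020575196484988754, 'joint_pos': array([ 8.80663351e+00,  3.90094563e+00,  1.01981184e+02, -7.64550967e-04,
        7.42236252e+01, -8.26371397e+01])}
```

View pics/wrist2.png

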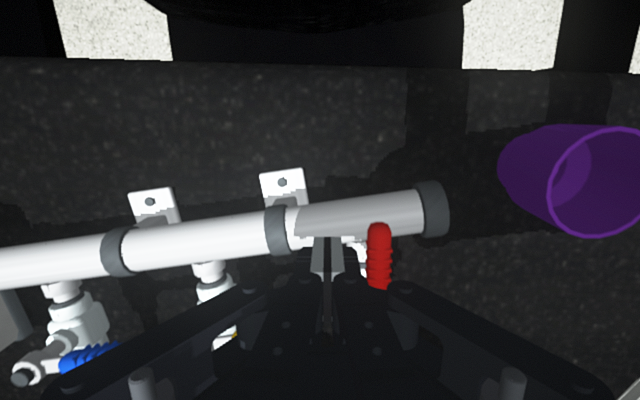

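View pics/c2.png

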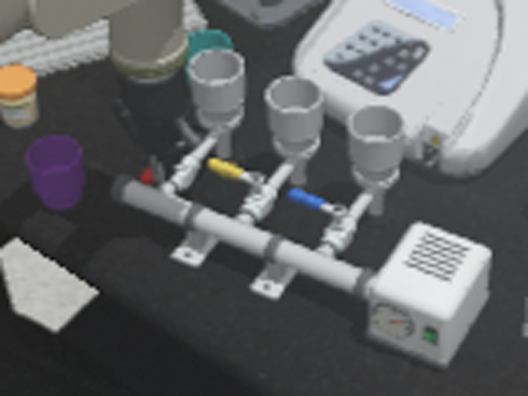

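The wrist picture shows the closed, narrow fingertips at (328,240) and the red lever to their right, with its tip at (379,225) and its root at (379,288). The scene crop shows no contact.

```bash
python3 - <<'E'
from h import *
q=np.load('pose.npy')
for p,z in(((379,226),96),((367,228),93),((379,285),96),((311,240),111),((345,240),111),((328,240),111)): print(p,z,ray('wrist2.png',*p,z))
print(proj('wrist2.png',W(q,(55,110,96))), proj('wrist2.png',[525.7,133.2,111]),proj('wrist2.png',W(q,(0,155,50))))
print(ray('wrist2.png',440,208,50),np.load('pics/wrist2.png.npz')['eye'])
E
```

```text
(379, 226) 96 [513.6346178  159.68824607  96.        ]
(367, 228) 93 [516.10455485 153.82407053  93.        ]
(379, 285) 96 [549.00427289 162.18462938  96.        ]
(311, 240) 111 [515.98255551 124.35055215 111.        ]
(345, 240) 111 [515.5648022  140.87663974 111.        ]
(328, 240) 111 [515.77366749 132.6140454  111.        ]
[376.63273676 331.11534114] [328.66703033 258.55627312] [423.94064343 208.40619478]
[517.21446718 208.64447394  50.        ] [454.22980213 130.72074321 251.10910987]
```

```bash
cat >> h.py <<'E'
def table(A,psi,side,phis,d,rad,cur,yaw0phi):
    for p,dd in zip(phis,np.broadcast_to(d,len(phis))):
        a=psi+np.pi/2+np.radians(p); e=np.array([np.cos(a),np.sin(a)]); n=side*np.array([-e[1],e[0]])
        C=A[:2]+rad*e+dd*n; print(p,(C-cur[:2]).round(1).tolist(),round(np.radians(p-yaw0phi),3))
E
python3 - <<'E'
from h import *
q=np.load('pose.npy'); A=W(q,(55,110,89)); s=r.sense(); print(s['tool_pos'],s['tcp_rot'])
table(A,q[2],1,[81.5,81.5,76,70,64,58,52,46,40,34,28,22,16,10,5,2,0],[28]+[14.5]*16,50,s['tool_pos'],81.5)
E
```

```text
[525.69221818 133.25013834 132.8538881 ] [-1.79985718e+02 -1.04788485e-01 -1.78556031e+02]
81.5 [4.7, 0.5] 0.0
81.5 [4.4, 14.0] 0.0
76 [3.1, 18.8] -0.096
70 [2.2, 24.2] -0.201
64 [2.0, 29.6] -0.305
58 [2.2, 35.1] -0.41
52 [3.1, 40.4] -0.515
46 [4.5, 45.7] -0.62
40 [6.4, 50.8] -0.724
34 [8.9, 55.7] -0.829
28 [11.8, 60.2] -0.934
22 [15.3, 64.5] -1.038
16 [19.1, 68.3] -1.143
10 [23.3, 71.8] -1.248
5 [27.1, 74.3] -1.335
2 [29.5, 75.6] -1.388
0 [31.1, 76.5] -1.422
```

Emit:
step_arm --targets '[[[4.5, 0.5, -12, 0, 0, 0], [4.5, 0.5, -24, 0, 0, 0], [4.5, 0.5, -24, 0, 0, 0], [4.5, 7, -24, 0, 0, 0], [4.4, 14, -24, 0, 0, 0], [3.1, 18.8, -24, 0, 0, -0.096], [2.2, 24.2, -24, 0, 0, -0.2], [2, 29.6, -24, 0, 0, -0.305], [2.2, 35.1, -24, 0, 0, -0.41], [3.1, 40.4, -24, 0, 0, -0.515], [4.5, 45.7, -24, 0, 0, -0.62], [4.5, 45.7, -24, 0, 0, -0.62]]]'

```text
time: 2.87
tool_pos: [530.9, 180.3, 110.1]
tcp_rot: [180.0, 0.0, 145.7]
ft_force: [-1.4, 0.2, -0.8]
finger_gap: 0.1
grip_force: 0.4
```

```bash
python3 - <<'E'
from h import *
snap('wrist','wrist3.png'); s=r.sense(); print({k:s[k] for k in('time','tool_pos','tcp_rot','ft_force')})
E
```

```text
{'time': 2.9167, 'tool_pos': array([530.93320948, 179.99128802, 110.01508604]), 'tcp_rot': array([1.79960210e+02, 2.68540035e-02, 1.46075258e+02]), 'ft_force': array([-0.68314795, -0.20044155,  0.1770948 ])}
```

View pics/wrist3.png

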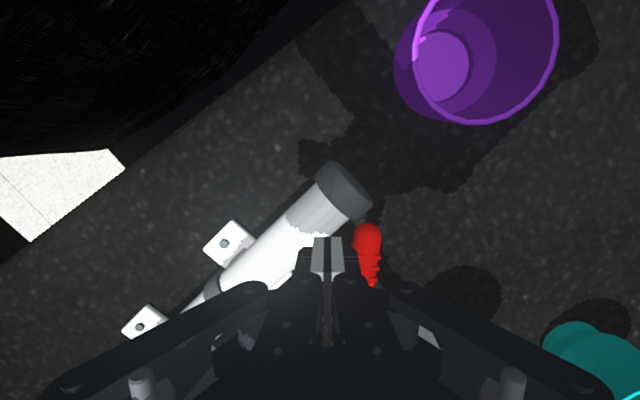

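The red lever follows the fingertip, lying alongside it at (368,255), so I'll continue the arc.

Emit:
step_arm --targets '[[[1.9, 5.1, 0, 0, 0, -0.104], [4.4, 10, 0, 0, 0, -0.209], [7.3, 14.5, 0, 0, 0, -0.314], [10.8, 18.8, 0, 0, 0, -0.418], [14.6, 22.6, 0, 0, 0, -0.523], [18.8, 26.1, 0, 0, 0, -0.628], [22.6, 28.6, 0, 0, 0, -0.715], [25, 29.9, 0, 0, 0, -0.768], [25, 29.9, 0, 0, 0, -0.768]]]'

```text
time: 3.67
tool_pos: [554.1, 209.0, 109.5]
tcp_rot: [-179.7, 0.0, 102.0]
ft_force: [-10.7, -3.2, 7.8]
finger_gap: -0.0
grip_force: 6.7
```

Emit:
step_arm --targets '[[[1, 0.3, 0, 0, 0, -0.034], [1.6, 0.4, 0, 0, 0, -0.034], [1.6, 0.4, 0, 0, 0, -0.034]]]'

```text
time: 3.92
tool_pos: [554.4, 209.3, 109.3]
tcp_rot: [-179.6, -0.0, 100.2]
ft_force: [-16.6, -2.7, 10.2]
finger_gap: 0.3
grip_force: 10.0
```

Emit:
step_arm --targets '[[[1, 0.2, 0, 0, 0, 0], [2, 0.4, 0, 0, 0, 0], [2, 0.4, 0, 0, 0, 0]]]'

```text
time: 4.17
tool_pos: [554.9, 209.5, 109.1]
tcp_rot: [-179.4, 0.0, 100.3]
ft_force: [-24.0, -4.5, 16.4]
finger_gap: -0.4
grip_force: 14.8
```

The force climbs against a hard stop while the tool hardly advances, so red is at its stop. I'll back off, lift and look.

Emit:
step_arm --targets '[[[-8, -1.5, 0, 0, 0, 0], [-18, -3, 0, 0, 0, 0], [-18, -3, 20, 0, 0, 0], [-18, -3, 50, 0, 0, 0], [-18, -3, 85, 0, 0, 0], [-18, -3, 115, 0, 0, 0], [-18, -33, 115, 0, 0, 0], [-18, -70, 115, 0, 0, 0], [-18, -105, 115, 0, 0, 0], [-18, -105, 115, 0, 0, 0]]]'

```text
time: 5.0
tool_pos: [541.8, 99.8, 225.3]
tcp_rot: [179.9, 0.1, 100.0]
ft_force: [-0.8, 0.8, 0.1]
finger_gap: 0.1
grip_force: 0.0
```

```bash
python3 - <<'E'
from h import *
snap('wrist','wrist4.png'); s=r.sense(); print({k:s[k] for k in('time','tool_pos','tcp_rot','ft_force')})
q=np.load('pose.npy')
for y in(110,0,-110): print(*[proj('wrist4.png',W(q,m)).round() for m in((55,y,96),(55,y+66,96),(-11,y,96))])
cur=s['tool_pos']
table(W(q,(55,-110,89)),q[2],1*-1,[0,0,0,6,12,18,24,30,36,42,48,54,60,66,72,78,84,88,90],[32,28]+[14.5]*17,50,cur,0)
E
```

```text
{'time': 5.05, 'tool_pos': array([541.77479469, 102.11560716, 225.21512415]), 'tcp_rot': array([1.79908510e+02, 3.57531919e-02, 9.99739135e+01]), 'ft_force': array([-1.10956101, -0.24172829, -0.72541744])}
[389. 126.] [394.  32.] [304. 125.]
[382. 254.] [386. 180.] [307. 254.]
[376. 356.] [379. 297.] [308. 356.]
0 [98.7, -101.1] 0.0
0 [94.8, -101.8] 0.0
0 [81.5, -104.1] 0.0
6 [76.1, -103.8] 0.105
12 [70.6, -104.1] 0.209
18 [65.2, -104.9] 0.314
24 [60.0, -106.3] 0.419
30 [54.9, -108.2] 0.524
36 [50.0, -110.7] 0.628
42 [45.4, -113.6] 0.733
48 [41.2, -117.0] 0.838
54 [37.3, -120.9] 0.942
60 [33.8, -125.1] 1.047
66 [30.9, -129.6] 1.152
72 [28.4, -134.5] 1.257
78 [26.4, -139.6] 1.361
84 [24.9, -144.8] 1.466
88 [24.3, -148.4] 1.536
90 [24.1, -150.2] 1.571
```

View pics/wrist4.png

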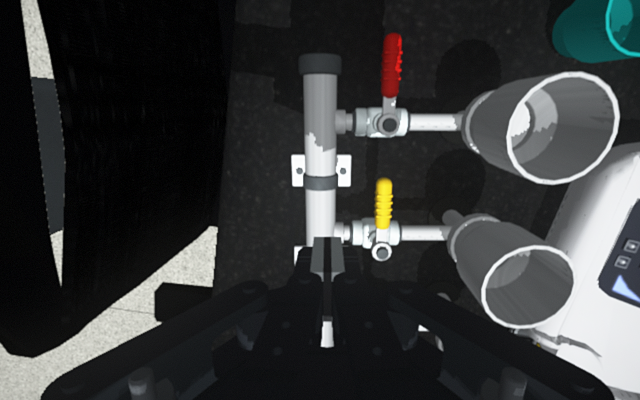

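The red lever lies square across its pipe, with its tip at (393,35) where the model puts it. Yellow is undisturbed. Next I'll turn the tool a quarter turn and go to the +x side of blue.

Emit:
step_arm --targets '[[[8, -9, 0, 0, 0, 0.12], [16, -17, 0, 0, 0, 0.24], [24, -26, 0, 0, 0, 0.36], [32, -34, 0, 0, 0, 0.48], [40, -43, 0, 0, 0, 0.6], [48, -51, 0, 0, 0, 0.72], [56, -60, 0, 0, 0, 0.84], [64, -68, 0, 0, 0, 0.96], [72, -77, 0, 0, 0, 1.08], [80, -85, 0, 0, 0, 1.2], [88, -94, 0, 0, 0, 1.32], [96, -102, 0, 0, 0, 1.44]]]'

```text
time: 6.05
tool_pos: [638.0, 3.5, 224.6]
tcp_rot: [180.0, 0.0, -177.0]
ft_force: [0.0, -0.5, 0.1]
finger_gap: 0.1
grip_force: 0.0
```

Emit:
step_arm --targets '[[[0, 0, 0, 0, 0, 0.12], [0, 0, -20, 0, 0, 0.13], [0, 0, -40, 0, 0, 0.13], [0, 0, -60, 0, 0, 0.13], [0, 0, -75, 0, 0, 0.13], [0, 0, -75, 0, 0, 0.13]]]'

```text
time: 6.55
tool_pos: [635.2, 4.1, 145.1]
tcp_rot: [179.9, -0.3, -169.9]
ft_force: [-1.0, 0.1, -0.5]
finger_gap: -0.0
grip_force: 0.0
```

```bash
python3 - <<'E'
from h import *
snap('wrist','wrist5.png'); s=r.sense(); print({k:s[k] for k in('time','tool_pos','tcp_rot','ft_force','joint_pos')})
q=np.load('pose.npy')
for y in(110,0,-110): print(*[proj('wrist5.png',W(q,m)).round() for m in((55,y,96),(55,y+66,96),(-11,y,96))])
cur=s['tool_pos']; ph=np.arange(0,91,6)
table(W(q,(55,-110,89)),q[2],-1,ph,6.5+11*np.cos(np.radians(ph))+8*np.sin(np.radians(ph)),50,cur,0)
E
```

```text
{'time': 6.6, 'tool_pos': array([636.05883247,   3.88602164, 147.24722111]), 'tcp_rot': array([ 179.91987097,   -0.21117942, -169.90601087]), 'ft_force': array([ 0.84137734,  0.23908077, -0.03017498]), 'joint_pos': array([-4.28054855e+00,  1.71254191e+01,  8.54695239e+01,  2.57921661e-02,
        7.76295190e+01, -1.04379965e+02])}
[624. 189.] [741. 189.] [658.  62.]
[428. 188.] [546. 189.] [440.  61.]
[232. 188.] [350. 188.] [221.  60.]
0 [-9.8, -5.4] 0.0
6 [-14.6, -4.5] 0.105
12 [-19.6, -4.2] 0.209
18 [-24.7, -4.4] 0.314
24 [-29.9, -5.1] 0.419
30 [-35.2, -6.4] 0.524
36 [-40.4, -8.4] 0.628
42 [-45.5, -11.0] 0.733
48 [-50.3, -14.3] 0.838
54 [-54.8, -18.2] 0.942
60 [-58.9, -22.7] 1.047
66 [-62.5, -27.7] 1.152
72 [-65.5, -33.3] 1.257
78 [-67.8, -39.2] 1.361
84 [-69.4, -45.5] 1.466
90 [-70.2, -52.0] 1.571
```

View pics/wrist5.png

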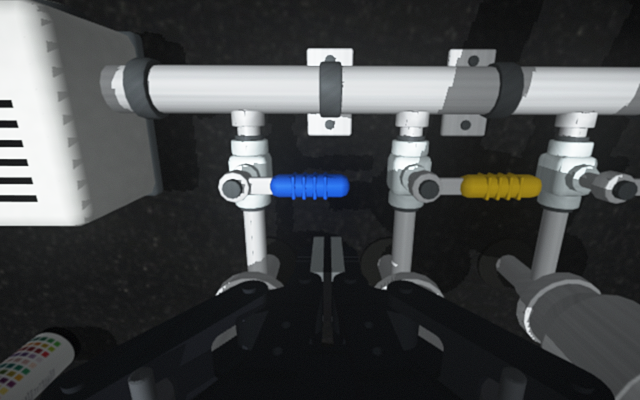

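Blue is shut at (275–348,186), exactly where the model puts it, and the fingertip is about 10 mm clear on its +x side. I'll descend and push.

Emit:
step_arm --targets '[[[1, -5, -15, 0, 0, 0], [1, -5, -30, 0, 0, 0], [1, -5, -38, 0, 0, 0], [1, -5, -38, 0, 0, 0]]]'

```text
time: 6.93
tool_pos: [637.7, -1.7, 110.3]
tcp_rot: [180.0, -0.1, -170.0]
ft_force: [-0.1, -0.1, 0.1]
finger_gap: 0.0
grip_force: 0.0
```

Emit:
step_arm --targets '[[[-5, 0, 0, 0, 0, 0], [-10.8, -0.4, 0, 0, 0, 0], [-15.6, 0.5, 0, 0, 0, 0], [-20.6, 0.8, 0, 0, 0, 0], [-25.7, 0.6, 0, 0, 0, 0], [-30.9, -0.1, 0, 0, 0, 0], [-36.2, -1.4, 0, 0, 0, 0], [-41.4, -3.4, 0, 0, 0, 0], [-46.5, -6, 0, 0, 0, 0], [-51.3, -9.3, 0, 0, 0, 0], [-55.8, -13.2, 0, 0, 0, 0], [-55.8, -13.2, 0, 0, 0, 0]]]'

```text
time: 7.93
tool_pos: [581.7, -16.2, 111.3]
tcp_rot: [-180.0, -0.0, -170.1]
ft_force: [-0.6, -0.5, 2.2]
finger_gap: 0.3
grip_force: 1.1
```

Emit:
step_arm --targets '[[[-4.1, -4.5, 0, 0, 0, 0], [-7.7, -9.5, 0, 0, 0, 0], [-10.7, -15.1, 0, 0, 0, 0], [-13, -21, 0, 0, 0, 0], [-14.6, -27.3, 0, 0, 0, 0], [-15, -31, 0, 0, 0, 0], [-15, -31, 0, 0, 0, 0]]]'

```text
time: 8.52
tool_pos: [567.3, -47.7, 111.4]
tcp_rot: [-180.0, -0.0, -170.1]
ft_force: [0.7, -1.1, 4.3]
finger_gap: 0.0
grip_force: 2.5
```

Emit:
step_arm --targets '[[[0, -1.5, 0, 0, 0, 0], [0, -3, 0, 0, 0, 0], [0, -3, 0, 0, 0, 0]]]'

```text
time: 8.77
tool_pos: [567.4, -48.7, 111.4]
tcp_rot: [179.9, -0.0, -170.1]
ft_force: [-0.9, 5.2, 7.1]
finger_gap: -0.0
grip_force: 4.7
```

Emit:
step_arm --targets '[[[0, -1.5, 0, 0, 0, 0], [0, -3, 0, 0, 0, 0], [0, -3, 0, 0, 0, 0]]]'

```text
time: 9.02
tool_pos: [567.4, -49.3, 111.3]
tcp_rot: [179.7, 0.0, -170.0]
ft_force: [0.7, 16.0, 7.4]
finger_gap: -0.1
grip_force: 10.1
```

Emit:
step_arm --targets '[[[0, -1.5, 0, 0, 0, 0], [0, -2.5, 0, 0, 0, 0], [0, -2.5, 0, 0, 0, 0]]]'

```text
time: 9.27
tool_pos: [567.4, -49.7, 111.3]
tcp_rot: [179.5, 0.0, -170.0]
ft_force: [-0.1, 24.4, 8.8]
finger_gap: -0.2
grip_force: 13.5
```

Blue is hard on its stop at 24 N. I'll back off toward +y, lift and check.

Emit:
step_arm --targets '[[[-2, 10, 0, 0, 0, 0], [-3, 23, 0, 0, 0, 0], [-3, 23, 25, 0, 0, 0], [-3, 23, 60, 0, 0, 0], [-3, 23, 95, 0, 0, 0], [-3, 23, 130, 0, 0, 0], [-3, 23, 150, 0, 0, 0], [-3, 23, 150, 0, 0, 0]]]'

```text
time: 9.93
tool_pos: [566.5, -32.1, 267.0]
tcp_rot: [-179.8, 0.4, -170.1]
ft_force: [0.1, 0.4, 0.1]
finger_gap: -0.1
grip_force: 0.0
```

```bash
python3 - <<'E'
from h import *
snap('wrist','wrist6.png'); s=r.sense(); print({k:s[k] for k in('time','tool_pos','ft_force')})
q=np.load('pose.npy')
for y in(110,0,-110): print(*[proj('wrist6.png',W(q,m)).round() for m in((55,y,96),(55,y+66,96),(-11,y,96))])
E
```

```text
{'time': 9.9833, 'tool_pos': array([565.61841633, -31.98697427, 263.95418299]), 'ft_force': array([-0.54435842, -0.41063673, -0.52612258])}
[518. 228.] [584. 228.] [530. 162.]
[408. 227.] [474. 228.] [413. 162.]
[298. 227.] [364. 227.] [296. 162.]
```

View pics/wrist6.png

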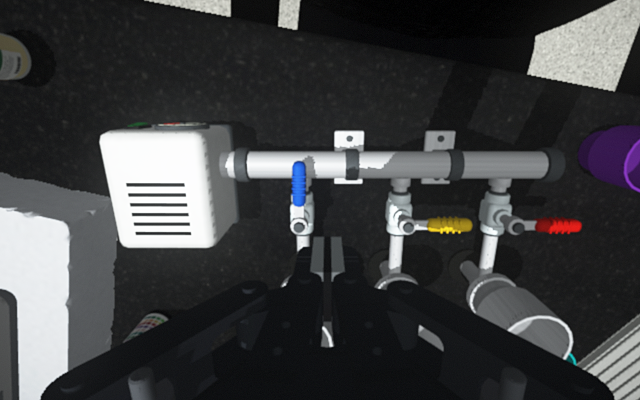

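The blue lever lies in line with its pipe, tip (299,163) and axis (299,226). Red (582,226) and yellow (470,226) are square across theirs, and the gripper is clear.

```bash
python3 -c "
from bench import r
print(r.hand_in())"
```

```text
the job is handed in; nothing more can be done
None
```

The red valve was pushed fully shut first and the blue valve then fully open, each to its stop, with yellow left shut and no sign of contact with anything else; the job was handed in at about 10 s of the 54 s allowed, with no verdict shown.

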